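# Hold the hidden bolt behind the bracket

## Robot

A 7-joint arm with a two-finger parallel gripper is mounted at the origin on a cart in front of the work surface, level with it; the furniture and walls round the work are solid. World frame = base frame: x ahead of the robot, y to its left, z up, the work surface at z = 0. Lengths are in mm, angles in rad, forces in N, time in s.
With the tool pointing down it reaches from about 425 to 950 mm from the base axis. Payload 16.7 kg.
Tool frame: the origin (TCP) lies on the centre line of the jaws, within the pads' length; the fingertips stand 22 mm ahead of it and the grasp point (between the pads) lies 3 mm ahead of it; z points along the fingers, y is the line along which they close (so a half turn about z gives the same grasp; the last joint's range is limited). The gripper opens to 94 mm and grips with 3 to 60 N. Pads are 16 mm wide; open, the fingers measure 119 mm over their backs; the gripper's body (75 mm by 177 mm) begins 78 mm behind the grasp point.
Start: joints at [-1.391, 0.426, 0.074, 1.606, -0.034, 1.111, -0.067], TCP at [218.604, 638.581, 189.967] pointing down, gripper open.
Joint ranges: [-2.85, 2.85], [-0.5, 2.14], [-1.23, 1.37], [0.21, 2.46], [-1.02, 4.16], [0.16, 2.05], [-2.73, 2.73]. Speed limits (rad/s): [1.89, 1.89, 2.39, 2.39, 3.01, 3.01, 3.01].

## Interface

Orientations are given as a 3x3 rotation matrix whose columns are the frame's x, y, z axes.
In Python, from rig import bot gives the robot as it stands.
- The arm moves only by the tool servo_tool, never from a script. Its argument "plan" is a list of rows, each an object with "jaw": the opening, from 0 (shut) to 1 (fully open); "offset": the shift along the tool's x, y, z in cm, a list of three; "yaw": the turn about the tool's z in degrees. In form: [{"jaw": jaw, "offset": [dx, dy, dz], "yaw": yaw}, ...]. A call has 1 to 8 rows; each row is the pose to reach, as a shift and turn from the pose commanded when the call began, along the tool's axes at that moment; what a row does not reach only later rows make up. A row lasts 1/10 s, in which the tool goes at most 50 mm and 8.59 degrees, less where a joint would pass 70% of its speed; a pose out of reach is approached as far as the arm can. A call with a gripper value outside its range is refused whole. The fingers move at their own pace and stop on an object; "force" is the grip in N (left out, the last holds). Time passes only in rows, so rows that repeat a pose let the fingers close. It gives the time, the measured TCP pose, the force, the opening and the grip force at its end, in the units of the state.
- bot.get_obs(): the state, without advancing time (a new reading comes with each control period).
- bot.camera(name): name is "side" or "top" or "wrist"; returns (picture, depth): 480x640x3 uint8, blue, green, red; 480x640 float32, mm along the optical axis (not along the pixel's ray), 0 where there is no reading.
- bot.camera_params(name): a dict with "fx", "fy", "cx", "cy" (pixels), "R" (3x3) and "t" (3): a world point X has camera coordinates R X + t; the wrist camera has in their place "T_tool_cam" (4x4, takes a point from camera to tool coordinates, whose origin is the TCP and whose axes are the flange's). Camera axes: x right, y down, z forward; pixel columns grow to the right and rows downward; lengths in mm; the calibration is good to about 2 mm. A picture is of the moment at which its call begins: read the wrist's pose just before it. camera_params takes no time and is no camera call.
- bot.job_done(): hands the job in; it is judged then, once.
The state is a dict: "t": time; "q": joint angles; "qd": joint speeds; "joint_torque": joint torques, N m; "tcp_pos": TCP position; "tool_rot": TCP orientation; "wrist_force": force on the tool from outside, world axes, zero at the start; "moment": the same for the moment, N m; "width": opening from 0.0 (shut) to 1.0 (fully open); "grasp_force": force on a finger pad.
Only numpy, scipy, OpenCV 4.12 (cv2) and the standard library are available. Lean on these libraries where they do the work, as an engineer would, in place of code of your own. Each camera call takes 0.05 s, during which the arm holds its last target. There are 200 camera calls.

## Task

Twist the screw cap on the fixture a quarter turn anticlockwise, so that the cover plate swings clear of the gap behind the bracket. Then reach down into that gap, grip the oblong bolt head by its two long sides, turn it until it stands upright, and hold it there from turning back: the job finishes while you still hold it, so do not let go. Do not disturb the loose things standing around.

Things in the scene. Friction and masses are not known exactly. Their poses are not given: they have to be found in the camera images.
- fixture: Fixed steel base, 160 x 86 x 12 mm, with bracket, screw cap and bolt. Origin on the worktop under the bolt; own x points away from the robot (within 0.4 rad), y left, z up; the base spans x -109 to +51, y -43 to +43 mm. The post of the screw cap stands at x = -78, y = 0. The bolt runs along x through both upright plates at y = 0, z = 58 mm.
- gap (a point): Middle of the gap's top, at x = 7, y = 0, z = 84 mm of the fixture, axes as the fixture's. The gap is 50 mm wide along x, between two aluminium uprights, each 10 mm thick, 64 mm wide (y -32 to +32), tops at z = 84 mm: the bracket in front and the backing wall behind. It is open at both sides and, once uncovered, on top; floor at z = 12 mm.
- cap: Round black ribbed screw cap, 39 mm in diameter, 26 mm high; origin at the centre of its underside, 93 mm above the worktop. Steel cover plate under it, turning with it, top at the cap's underside, 4 mm thick: along the cap's own x a 24 mm wide arm out to 50 mm from the axis, then a plate 80 mm wide out to 112 mm. Nothing else on the fixture is higher than the cover.
- cap_turn (a joint): Angle of cap and cover plate, rad: 0 = the cover plate lies over the gap, growing anticlockwise seen from above, stop at 1.6 (cover plate out to the fixture's left). It turns with a light friction (0.04 N m) and stays where it is left. Starts between 0 and 0.25.
- bolt_head: Oblong steel bolt head in the middle of the gap: 44 mm long (own z), 14 mm between its two long flat sides (own y, the width to grip), 16 mm thick along the bolt (own x, parallel to the fixture's x). Origin at its centre, at x = 7, y = 0, z = 58 mm of the fixture; upright, its top is at z = 80 mm. At the start its upper end leans right (fixture's -y).
- bolt_turn (a joint): Turn of the bolt with its head, rad, about the fixture's x: 0 = head upright (its long side vertical), negative = upper end leans to the right (-y). Starts between -0.5 and -0.3. A spring of 0.15 N m/rad with its rest at -0.4 and a friction of 0.03 N m act on it: let go when upright, it turns back to about -0.2. Range -0.7 to 0.5.
- magnet_base: Loose bystander: small black magnetic base, 48 x 50 x 51 mm, origin under its centre.
- turned_flange: Loose bystander: turned flange, 57 mm in diameter, 24 mm high, origin under its centre.
- brass_fitting: Loose bystander: small upright brass fitting, 12 mm in diameter, 23 mm high, origin under its centre.
- loupe: Loose bystander: black eye loupe, 34 mm in diameter, 30 mm high, origin under its centre.
There are look-alikes about, which are no part of the job. Leave any purple look-alike of the fixture alone.

How it is judged (in metres and radians):
On the way, in this order (a step that is already met when the one before it is completed fails the run):
1. the cap is turned and the cover plate is swung clear of the gap (value of joint cap_turn above 1.15 rad), for 0.2 s.
2. the bolt head is gripped between the fingers and turned upright (value of joint bolt_turn between -0.1 and 0.1 rad and contact force between the fingers and bolt_head above 3 N), for 0.3 s.
At the end, for the whole second after the job is handed in: The cap is turned at least 1.15 rad open, the bolt head stands within 0.1 rad of upright and still, and is held between the fingers (grasp point within 12 mm of the head's mid-plane and 40 mm of its centre, contact force over 3 N) (all of step 2 and value of joint cap_turn above 1.15 rad and velocity of joint bolt_turn between -0.1 and 0.1 rad/s and y of the grasp point in the frame of bolt_head between -0.012 and 0.012 m and distance between the grasp point and bolt_head below 0.04 m); the arm keeps its last pose, push and grip.
It fails at once if a loose bystander is moved more than 20 mm (distance of any of magnet_base, turned_flange, brass_fitting, loupe from where it was at the start of the episode above 0.02 m).
It also fails if it takes over 42 s, if anything falls off the work surface, if the arm or the gripper's body presses on something with over 40 N, if the wrist force passes 120 N, or if a joint passes its speed limit or range.

## Working session

There is one attempt and no reset: what is moved stays moved. The work goes in short steps, Python scripts to look and compute and a tool call to move; the robot and the scene stay as the last step left them, time stands still between calls to the robot, and variables do not carry over. Pictures are saved under pics/ and viewed, at most 10 in all, crops included, and the job is handed in when it is done.

Besides the shell and the picture viewer there is one more tool, called after "Call:" as name(argument=value, ...) on one line, values as JSON. servo_tool: Moves the arm, as the interface text tells. Its arguments: {"type":"object","properties":{"plan":{"type":"array","items":{"type":"object","properties":{"jaw":{"type":"number"},"offset":{"type":"array","items":{"type":"number"}},"yaw":{"type":"number"}}}},"force":{"type":"number"}},"required":["plan"]}

```bash
mkdir -p pics; ls; python3 - <<'E'
from rig import bot
import cv2,numpy as np
for n in("top","side"):
    p,d=bot.camera(n); cv2.imwrite(f"pics/{n}0.png",p); np.save(f"{n}0.npy",d)
    c=bot.camera_params(n); print(n,c)
o=bot.get_obs(); print(o["t"],o["tcp_pos"],np.round(o["tool_rot"],3).tolist())
print(bot.camera_params("wrist"))
E
```

```text
pics
top {'fx': 442.34235821134774, 'fy': 442.34235821134774, 'cx': 323.4569325897747, 'cy': 244.93913771887625, 'R': array([[-0.01127388, -0.99963656,  0.02448775],
       [-0.99536239,  0.00887925, -0.09578558],
       [ 0.09553333, -0.02545406, -0.99510074]]), 't': array([-185.3964436 ,  573.83228129,  889.87103423])}
side {'fx': 458.36276969920596, 'fy': 458.36276969920596, 'cx': 319.818451725561, 'cy': 236.33390626501335, 'R': array([[-0.98082242, -0.19354705,  0.02295463],
       [-0.12919116,  0.55742619, -0.82011321],
       [ 0.14593498, -0.80735096, -0.57174068]]), 't': array([495.2987333 , 242.02457021, 668.9250903 ])}
0.1 [218.48973994 638.24458264 189.36913539] [[-0.946, 0.324, -0.0], [0.324, 0.946, -0.001], [-0.0, -0.001, -1.0]]
{'fx': 431.0256718556626, 'fy': 431.0256718556626, 'cx': 314.0883398990856, 'cy': 235.00452880205788, 'T_tool_cam': array([[-1.52595691e-03, -9.70388047e-01, -2.41546497e-01,
         7.01242868e+01],
       [ 9.99998805e-01, -1.54052318e-03, -1.28545889e-04,
        -4.38732839e-01],
       [-2.47368584e-04, -2.41546405e-01,  9.70389238e-01,
        -1.95991659e+02],
       [ 0.00000000e+00,  0.00000000e+00,  0.00000000e+00,
         1.00000000e+00]])}
```

View pics/top0.png

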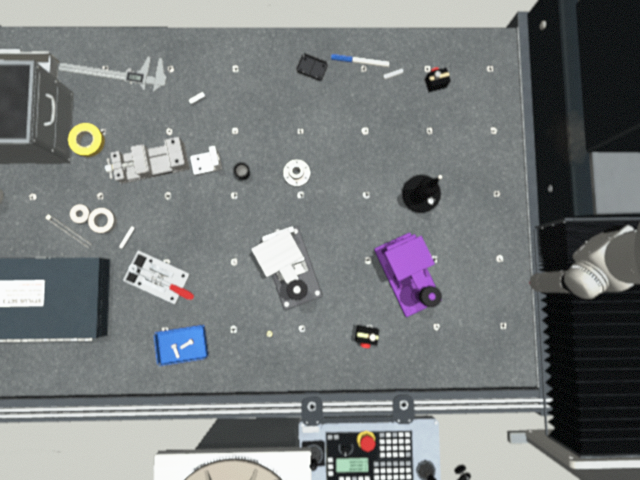

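View pics/side0.png

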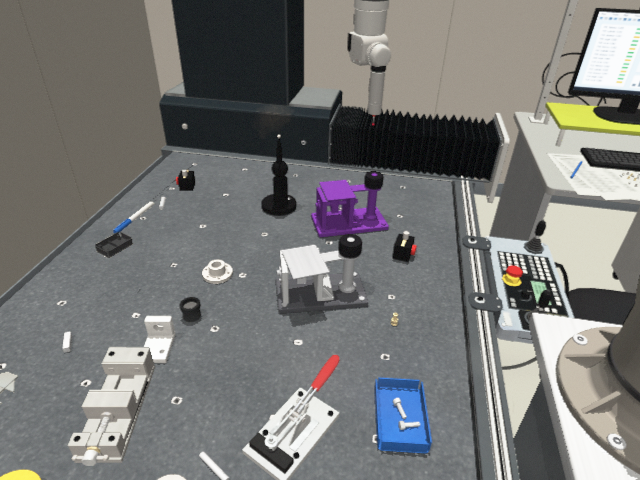

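The top view shows the grey fixture with its cap at about (297,289), its cover at (280,252), and the brass fitting at (269,333). The magnet base is at (367,336), the loupe at (242,171) and the flange at (296,172). The purple look-alike is at (408,270). I'll measure the fixture next.

```bash
cat > h.py <<'E'
import numpy as np,cv2
from rig import bot
def cloud(d,c):
    v,u=np.mgrid[:480,:640]; P=np.stack([(u-c['cx'])/c['fx']*d,(v-c['cy'])/c['fy']*d,d],-1).astype(float)
    if 'R' in c: return (P-c['t'])@c['R']
    o=bot.get_obs(); T=c['T_tool_cam']; return (P@T[:3,:3].T+T[:3,3])@np.array(o['tool_rot']).T+o['tcp_pos']
def ray(n,u,v,z):
    c=bot.camera_params(n); r=c['R'].T@[(u-c['cx'])/c['fx'],(v-c['cy'])/c['fy'],1]; o=-c['R'].T@c['t']
    return o+r*(z-o[2])/r[2]
E
python3 - <<'E'
from h import *
for n in("top","side"):
    W=cloud(np.load(f"{n}0.npy"),bot.camera_params(n)); p=cv2.imread(f"pics/{n}0.png")
    cap0=ray("top",297,289,119); 
    near=np.hypot(W[...,0]-cap0[0],W[...,1]-cap0[1])
    z=W[...,2]
    print(n,cap0.round(), "floor z",np.median(z[(near<250)&(near>180)]).round(1))
    for nm,m in(("captop",(near<40)&(z>108)&(z<130)),("plate",(near<140)&(z>85)&(z<101)&(p.min(2)>120)),("base",(near<150)&(z>6)&(z<19))):
        q=W[m]
        if len(q)<5: print(nm,len(q)); continue
        r=cv2.minAreaRect(q[:,:2].astype(np.float32))
        print(nm,len(q),"med",np.median(q,0).round(1),"rect",np.round(r[0],1),np.round(r[1],1),round(r[2],1))
c=bot.camera_params("top")
for nm,u,v,z in(("magnet",367,336,50),("brass",269,333,23),("loupe",242,171,30),("flange",296,172,12),("redhandle",192,295,30),("purplecap",430,296,119)): print(nm,ray("top",u,v,z).round())
E
```

```text
top [ 482. -139.  119.] floor z 0.5
captop 348 med [ 481.8 -138.8  119.2] rect [ 482.6 -138.8] [38.2 38. ] 44.9
plate 1554 med [ 549.3 -103.9   92.4] rect [ 541.7 -104. ] [102.5  87.6] 20.3
base 1185 med [ 495.6 -144.1   12.4] rect [ 501.1 -126.4] [230.5 264.2] 3.3
side [ 482. -139.  119.] floor z -0.0
captop 351 med [ 481.7 -129.4  118.4] rect [ 481.8 -135.1] [38.2 38.9] 77.2
plate 1306 med [ 547.7 -100.9   91.8] rect [ 532.9 -109.6] [121.3  83.2] 29.9
base 2199 med [ 521.  -106.6   11.8] rect [ 498.7 -158.3] [239.4 193.5] 3.7
magnet [ 386. -276.   50.]
brass [392. -78.  23.]
loupe [730. -22.  30.]
flange [ 732. -134.   12.]
redhandle [472.  78.  30.]
purplecap [ 466. -387.  119.]
```

```bash
python3 - <<'E'
from h import *
for n in("top","side"):
    W=cloud(np.load(f"{n}0.npy"),bot.camera_params(n)); z=W[...,2]
    near=np.hypot(W[...,0]-520,W[...,1]+120)
    for nm,lo,hi,R in(("base",8.5,15.5,125),("plate",89,97,90)):
        m=((near<R)&(z>lo)&(z<hi)).astype(np.uint8)
        k,l,s,_=cv2.connectedComponentsWithStats(cv2.morphologyEx(m,cv2.MORPH_OPEN,np.ones((2,2))))
        for i in np.argsort(-s[1:,4])[:3]+1:
            q=W[l==i]; 
            if len(q)<60: continue
            r=cv2.minAreaRect(q[:,:2].astype(np.float32)); print(n,nm,len(q),np.round(r[0],1),np.round(r[1],1),round(r[2],1), cv2.boxPoints(r).round().tolist())
    m=(near<200)&(z>8.5)&(z<15.5); q=W[m&(near<125)]
    # rotation search-free: per candidate yaw extents printed
    for a in (10,15,20,25,30):
        c,s_=np.cos(np.radians(a)),np.sin(np.radians(a)); e=q[:,:2]-[482,-138.5]
        x=e@[c,s_]; y=e@[-s_,c]; print(a,np.percentile(x,[1,99]).round(),np.percentile(y,[1,99]).round())
E
python3 -c "
import cv2
p=cv2.imread('pics/top0.png')[210:320,235:335];q=cv2.imread('pics/side0.png')[225:320,265:375]
a=cv2.resize(p,(400,440),interpolation=2);b=cv2.resize(q,(400,345),interpolation=2)
b=cv2.copyMakeBorder(b,0,95,0,0,0);cv2.imwrite('pics/c1.png',cv2.hconcat([a,b]))"
```

```text
top base 1020 [ 525.9 -124.5] [159.3  85.9] 19.0 [[437.0, -110.0], [465.0, -191.0], [615.0, -139.0], [587.0, -58.0]]
top plate 1493 [ 527.3 -110.5] [121.4  86.2] 20.8 [[455.0, -92.0], [486.0, -172.0], [599.0, -129.0], [569.0, -49.0]]
10 [-33. 128.] [-43.  57.]
15 [-31. 126.] [-42.  47.]
20 [-30. 126.] [-43.  42.]
25 [-32. 124.] [-52.  43.]
30 [-34. 125.] [-62.  44.]
side base 1858 [441.  152.8] [163.5 678.3] 17.1 [[263.0, 453.0], [463.0, -195.0], [619.0, -147.0], [419.0, 501.0]]
side plate 1303 [513.1 118.3] [127.  777.6] 4.5 [[419.0, 501.0], [480.0, -274.0], [607.0, -264.0], [546.0, 511.0]]
10 [-31. 129.] [-36.  60.]
15 [-29. 128.] [-36.  51.]
20 [-28. 129.] [-39.  45.]
25 [-29. 130.] [-46.  45.]
30 [-30. 131.] [-55.  46.]
```

View pics/c1.png

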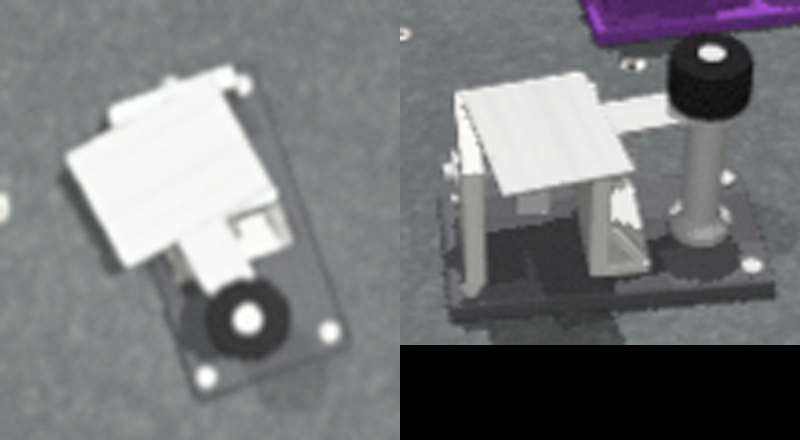

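The base fits a 159×86 mm rectangle at 19°, which matches the given size. That puts the cap at (482,−139), the cover at about 30°, and the gap at about (561,−112). Next I'll check heights along the transfer path.

```bash
python3 - <<'E'
from h import *
for n in("top","side"):
    W=cloud(np.load(f"{n}0.npy"),bot.camera_params(n)).reshape(-1,3); 
    for y in range(750,-260,-100):
        r=[]
        for x in range(100,800,100):
            m=(abs(W[:,0]-x-50)<50)&(abs(W[:,1]-y+50)<50); r.append(int(W[m,2].max()) if m.sum()>3 else None)
        print(n,"y",y-100,y,"x100..",r)
E
```

```text
top y 650 750 x100.. [None, None, None, None, None, None, None]
top y 550 650 x100.. [None, None, None, None, None, None, None]
top y 450 550 x100.. [None, 4, 36, 51, 54, 16, 73]
top y 350 450 x100.. [None, 5, 55, 56, 56, 11, 145]
top y 250 350 x100.. [None, 5, 55, 56, 56, 22, 145]
top y 150 250 x100.. [6, 6, 27, 41, 48, 20, 52]
top y 50 150 x100.. [17, 5, 25, 69, 50, 6, 52]
top y -50 50 x100.. [27, 6, 6, 6, 6, 6, 45]
top y -150 -50 x100.. [19, 9, 27, 123, 119, 86, 29]
top y -250 -150 x100.. [50, 12, 5, 945, 67, 6, 11]
top y -350 -250 x100.. [5, 11, 53, 94, 96, 6, 5]
side y 650 750 x100.. [None, None, None, None, None, None, None]
side y 550 650 x100.. [None, None, None, None, None, None, None]
side y 450 550 x100.. [None, None, None, 569, None, None, None]
side y 350 450 x100.. [None, None, None, None, None, None, None]
side y 250 350 x100.. [None, None, None, None, None, 20, 38]
side y 150 250 x100.. [None, 2, 24, 41, 49, 17, 48]
side y 50 150 x100.. [21, 3, 24, 68, 49, 4, 48]
side y -50 50 x100.. [34, 2, 3, 3, 92, 2, 43]
side y -150 -50 x100.. [18, 7, 24, 121, 118, 84, 26]
side y -250 -150 x100.. [49, 10, 3, 120, 24, 3, 9]
side y -350 -250 x100.. [5, 10, 51, 93, 94, 3, 3]
```

Call:
servo_tool(plan=[{"jaw":1,"offset":[-31,-20,0],"yaw":60},{"jaw":1,"offset":[-31,-20,0],"yaw":60},{"jaw":1,"offset":[-31,-20,0],"yaw":60},{"jaw":1,"offset":[-31,-20,0],"yaw":60},{"jaw":1,"offset":[-31,-20,0],"yaw":60},{"jaw":1,"offset":[-31,-20,0],"yaw":60},{"jaw":1,"offset":[-31,-20,0],"yaw":60},{"jaw":1,"offset":[-31,-20,0],"yaw":60}], force=30)

```text
t: 0.9
tcp_pos: [449.9, 344.3, 190.1]
tool_rot: [[-0.182, 0.983, 0.001], [0.983, 0.182, -0.001], [-0.001, 0.0, -1.0]]
wrist_force: [0.6, -0.3, -0.2]
width: 1.0
grasp_force: 0.0
```

```bash
cat >> h.py <<'E'
def to(x,y,z,ydeg=None):
    o=bot.get_obs(); R=np.array(o['tool_rot']); p=np.array(o['tcp_pos'])
    a=np.degrees(np.arctan2(R[1,1],R[0,1])); print("t",round(o['t'],2),"tcp",p.round(1),"ydir",a.round(1),"w",round(o['width'],3),"gf",o['grasp_force'],"F",np.round(o['wrist_force'],1),"q",np.round(o['q'],2))
    print("offset cm",(R.T@(np.array([x,y,z])-p)/10).round(2),"yaw",None if ydeg is None else round(-((ydeg-a+180)%360-180),1))
E
python3 -c "
from h import *
to(482,-139,190,-56)"
```

```text
t 0.9 tcp [449.9 344.3 190.1] ydir 10.5 w 1.0 gf 0.0 F [ 0.6 -0.3 -0.2] q [-1.1   0.26  0.4   1.87 -0.12  1.03 -0.47]
offset cm [-48.11  -5.63   0.06] yaw 66.5
```

Call:
servo_tool(plan=[{"jaw":1,"offset":[-48.1,-5.6,0],"yaw":66},{"jaw":1,"offset":[-48.1,-5.6,0],"yaw":66},{"jaw":1,"offset":[-48.1,-5.6,0],"yaw":66},{"jaw":1,"offset":[-48.1,-5.6,0],"yaw":66},{"jaw":1,"offset":[-48.1,-5.6,0],"yaw":66},{"jaw":1,"offset":[-48.1,-5.6,0],"yaw":66},{"jaw":1,"offset":[-48.1,-5.6,0],"yaw":66},{"jaw":1,"offset":[-48.1,-5.6,0],"yaw":66}])

```text
t: 1.7
tcp_pos: [477.8, -51.7, 190.1]
tool_rot: [[0.821, 0.57, 0.0], [0.57, -0.821, 0.001], [0.001, -0.0, -1.0]]
wrist_force: [0.7, -0.4, 0.1]
width: 1.002
grasp_force: 0.0
```

```bash
python3 -c "
from h import *
to(482,-139,190,-56)"
```

```text
t 1.7 tcp [477.8 -51.7 190.1] ydir -55.2 w 1.002 gf 0.0 F [ 0.7 -0.4  0.1] q [-0.76  0.12  0.81  2.06 -0.1   1.   -0.87]
offset cm [-4.64  7.41  0.01] yaw 0.8
```

Call:
servo_tool(plan=[{"jaw":1,"offset":[-4.6,7.4,0],"yaw":0},{"jaw":1,"offset":[-4.6,7.4,0],"yaw":0},{"jaw":1,"offset":[-4.6,7.4,0],"yaw":0}])

```text
t: 2.0
tcp_pos: [482.5, -141.8, 190.2]
tool_rot: [[0.822, 0.57, 0.0], [0.57, -0.822, -0.002], [-0.001, 0.001, -1.0]]
wrist_force: [-0.6, 0.8, 0.6]
width: 1.001
grasp_force: 0.0
```

```bash
python3 - <<'E'
from h import *
to(482,-139,119,-56)
c=bot.camera_params("wrist"); p,d=bot.camera("wrist"); cv2.imwrite("pics/w1.png",p); W=cloud(d,c)
z=W[...,2]; near=np.hypot(W[...,0]-482,W[...,1]+139)
q=W[(near<28)&(z>113)&(z<125)]; print(len(q),q.mean(0).round(1),cv2.minEnclosingCircle(q[:,:2].astype(np.float32)))
E
```

```text
t 2.0 tcp [ 482.5 -141.8  190.2] ydir -55.3 w 1.001 gf 0.0 F [-0.6  0.8  0.6] q [-0.6   0.18  0.86  2.02 -0.16  1.01 -0.62]
offset cm [ 0.13 -0.27  7.12] yaw 0.7
2897 [ 481.4 -134.9  119.8] ((480.36883544921875, -135.3443603515625), 20.429452896118164)
```

View pics/w1.png

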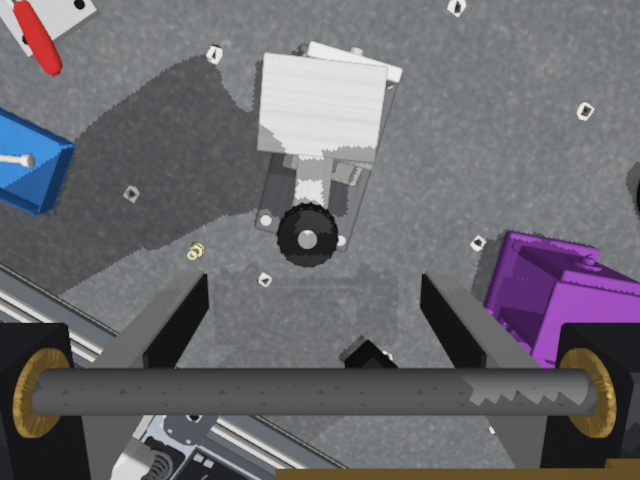

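The wrist view shows the cap at pixel (307,238), just left of the jaw centre, and its 3D fix agrees within 3 mm. I'll descend and grip it.

Call:
servo_tool(plan=[{"jaw":1,"offset":[0.2,-0.4,3.5],"yaw":0},{"jaw":1,"offset":[0.2,-0.4,7.0],"yaw":0},{"jaw":1,"offset":[0.2,-0.4,7.0],"yaw":0},{"jaw":0.3,"offset":[0.2,-0.4,7.0],"yaw":0},{"jaw":0.3,"offset":[0.2,-0.4,7.0],"yaw":0},{"jaw":0.3,"offset":[0.2,-0.4,7.0],"yaw":0},{"jaw":0.3,"offset":[0.2,-0.4,7.0],"yaw":0},{"jaw":0.3,"offset":[0.2,-0.4,7.0],"yaw":0}], force=20)

```text
t: 2.85
tcp_pos: [482.8, -132.3, 120.6]
tool_rot: [[0.818, 0.575, 0.001], [0.575, -0.818, 0.0], [0.001, 0.0, -1.0]]
wrist_force: [0.1, 0.1, 0.3]
width: 0.612
grasp_force: 0.0
```

Call:
servo_tool(plan=[{"jaw":0.6,"offset":[-0.4,0.4,0],"yaw":0},{"jaw":0.3,"offset":[-0.4,0.4,0],"yaw":0},{"jaw":0.3,"offset":[-0.4,0.4,0],"yaw":0},{"jaw":0.3,"offset":[-0.4,0.4,0],"yaw":0},{"jaw":0.3,"offset":[-0.4,0.4,0],"yaw":0},{"jaw":0.3,"offset":[-0.4,0.4,0],"yaw":0},{"jaw":0.3,"offset":[-0.4,0.4,0],"yaw":0},{"jaw":0.3,"offset":[-0.4,0.4,0],"yaw":0}], force=20)

```text
t: 3.65
tcp_pos: [481.5, -137.9, 120.0]
tool_rot: [[0.818, 0.575, -0.0], [0.575, -0.818, -0.0], [-0.0, 0.0, -1.0]]
wrist_force: [0.1, 0.8, -0.2]
width: 0.3
grasp_force: 0.0
```

```bash
python3 - <<'E'
from h import *
to(482,-138,119,-56)
p,d=bot.camera("wrist"); cv2.imwrite("pics/w2.png",p)
E
```

```text
t 3.65 tcp [ 481.5 -137.9  120. ] ydir -54.9 w 0.3 gf 0.0 F [ 0.1  0.8 -0.2] q [-0.53  0.29  0.81  2.09 -0.28  0.86 -0.51]
offset cm [0.04 0.03 0.1 ] yaw 1.1
```

View pics/w2.png

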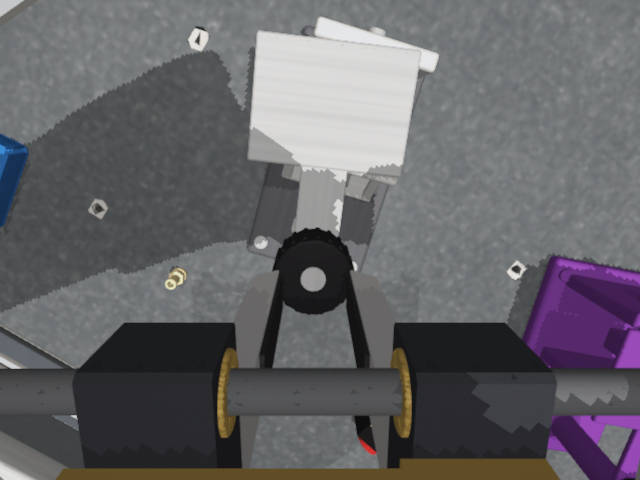

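The picture shows the cap at (313,278), centred between the fingers, with its sides nearly touching the pads. The jaw is simply not closed far enough, so I'll close it fully.

Call:
servo_tool(plan=[{"jaw":0,"offset":[0,0,0],"yaw":0},{"jaw":0,"offset":[0,0,0],"yaw":0},{"jaw":0,"offset":[0,0,0],"yaw":0},{"jaw":0,"offset":[0,0,0],"yaw":0}], force=20)

```text
t: 4.1
tcp_pos: [481.5, -138.0, 120.0]
tool_rot: [[0.818, 0.575, -0.0], [0.575, -0.818, -0.0], [-0.0, -0.0, -1.0]]
wrist_force: [0.2, 0.4, -0.7]
width: 0.013
grasp_force: 0.0
```

The jaw shut on nothing. I'll look from the side.

```bash
python3 - <<'E'
from h import *
p,_=bot.camera("side"); q,_=bot.camera("wrist"); t,_=bot.camera("top")
a=cv2.resize(p[150:320,250:450],(400,340),interpolation=2); b=cv2.resize(q,(400,300)); c=cv2.resize(t[200:340,220:400],(360,280),interpolation=2)
im=np.zeros((600,800,3),np.uint8); im[:340,:400]=a; im[:300,400:]=b; im[310:590,430:790]=c; cv2.imwrite("pics/m3.png",im)
E
```

```text
(no output)
```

View pics/m3.png

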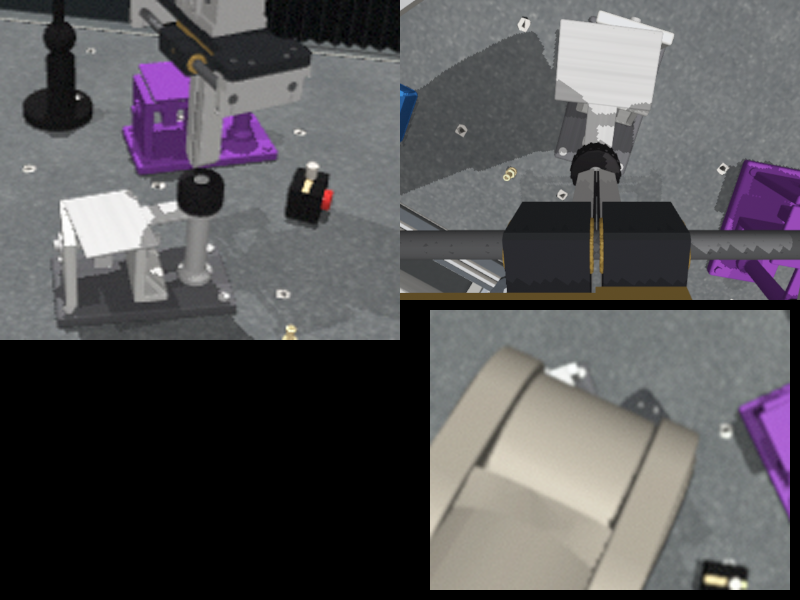

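The fingers hang above the cap with their tips at about the height of its top, not 22 mm below the TCP. I'll measure the fingertips in the tool frame.

```bash
python3 - <<'E'
from h import *
o=bot.get_obs(); c=bot.camera_params("wrist"); p,d=bot.camera("wrist"); W=cloud(d,c)
T=(W-o['tcp_pos'])@np.array(o['tool_rot'])
m=(d>0)&(abs(T[...,1])<30)
for v in range(220,330,6): print(v,T[v,302].round(0),T[v,318].round(0),T[v,330].round(0),T[v,360].round(0))
s,ds=bot.camera("side"); S=cloud(ds,bot.camera_params("side"))
near=np.hypot(S[...,0]-481,S[...,1]+138)
for v in range(190,250,4): print(v,S[v,352].round(0),s[v,352])
E
```

```text
220 [22. -6. 27.] [22.  2. 26.] [22.  8. 27.] [  5.  33. 106.]
226 [19. -7. 27.] [19.  2. 26.] [19.  8. 27.] [  1.  33. 105.]
232 [18. -6. 18.] [19.  2. 12.] [18.  8. 18.] [ -4.  33. 107.]
238 [17. -6.  7.] [18.  2.  3.] [18.  8.  6.] [ -8.  33. 106.]
244 [16. -6. -1.] [16.  2. -0.] [16.  7.  1.] [-13.  33. 106.]
250 [13. -6. -0.] [14.  2. -2.] [13.  7. -0.] [-17.  33. 106.]
256 [10. -6. -0.] [10.  2.  0.] [10.  7. -0.] [-22.  33. 107.]
262 [ 7. -6. -0.] [7. 2. 0.] [7. 7. 1.] [-26.  34. 107.]
268 [ 4. -6.  0.] [ 4.  2. -0.] [ 4.  7. -0.] [-31.  34. 107.]
274 [  9.  -5. -21.] [  7.   2. -17.] [  9.   7. -21.] [-40.  35. 118.]
280 [  9.  -5. -29.] [  7.   2. -24.] [  9.   6. -29.] [-45.  35. 118.]
286 [  9.  -5. -36.] [  8.   1. -33.] [  9.   6. -36.] [-50.  35. 119.]
292 [  9.  -5. -43.] [  7.   1. -39.] [  9.   6. -42.] [-54.  35. 118.]
298 [  9.  -5. -48.] [  7.   1. -45.] [  9.   6. -49.] [-59.  35. 118.]
304 [  9.  -4. -53.] [  7.   1. -50.] [  9.   6. -54.] [-64.  36. 118.]
310 [  9.  -4. -59.] [  8.   1. -56.] [  9.   5. -58.] [-70.  36. 118.]
316 [  9.  -4. -64.] [  7.   1. -60.] [  9.   5. -63.] [-75.  36. 118.]
322 [  9.  -4. -68.] [  8.   1. -66.] [  9.   5. -69.] [-80.  36. 118.]
328 [  33.   -2. -122.] [  7.   1. -70.] [  33.    3. -122.] [  33.    9. -121.]
190 [ 484. -123.  223.] [108 107 108]
194 [ 483. -123.  216.] [144 145 146]
198 [ 483. -123.  209.] [141 142 143]
202 [ 482. -123.  202.] [142 144 144]
206 [ 482. -123.  194.] [148 152 151]
210 [ 481. -125.  186.] [144 146 147]
214 [ 481. -125.  178.] [144 146 148]
218 [ 480. -122.  173.] [146 147 148]
222 [ 480. -128.  161.] [147 148 148]
226 [ 480. -126.  154.] [145 148 148]
230 [ 479. -124.  148.] [144 146 146]
234 [ 481. -154.  120.] [33 33 33]
238 [ 480. -141.  120.] [106 106 107]
242 [ 478. -131.  119.] [22 18 23]
246 [ 476. -118.  120.] [28 26 28]
```

Both views put the tips about 24 mm behind the reported TCP, at z≈144. The tool offset is therefore about 46 mm off along z, while sideways it is fine. From here I'll take tip z as reported z + 24. Next I open the jaw, then descend so the tips reach z≈98.

Call:
servo_tool(plan=[{"jaw":0.8,"offset":[0,0,0],"yaw":0},{"jaw":0.8,"offset":[0,0,0],"yaw":0},{"jaw":0.8,"offset":[0,0,0],"yaw":0},{"jaw":0.8,"offset":[0,0,0],"yaw":0},{"jaw":0.8,"offset":[0,0,0],"yaw":0},{"jaw":0.8,"offset":[0,0,0],"yaw":0},{"jaw":0.8,"offset":[0,0,0],"yaw":0},{"jaw":0.8,"offset":[0,0,0],"yaw":0}])

```text
t: 5.15
tcp_pos: [481.5, -138.0, 120.0]
tool_rot: [[0.818, 0.575, -0.0], [0.575, -0.818, -0.0], [-0.0, -0.0, -1.0]]
wrist_force: [-0.7, 0.2, 0.3]
width: 0.652
grasp_force: 0.0
```

Call:
servo_tool(plan=[{"jaw":0.8,"offset":[0,0,2],"yaw":0},{"jaw":0.8,"offset":[0,0,3.5],"yaw":0},{"jaw":0.8,"offset":[0,0,4.4],"yaw":0},{"jaw":0.8,"offset":[0,0,4.4],"yaw":0}])

```text
t: 5.55
tcp_pos: [480.9, -138.0, 75.2]
tool_rot: [[0.818, 0.575, -0.002], [0.575, -0.818, -0.0], [-0.002, -0.001, -1.0]]
wrist_force: [-0.1, -0.5, 0.0]
width: 0.8
grasp_force: 0.0
```

Call:
servo_tool(plan=[{"jaw":0.1,"offset":[0,0,0],"yaw":0},{"jaw":0.1,"offset":[0,0,0],"yaw":0},{"jaw":0.1,"offset":[0,0,0],"yaw":0},{"jaw":0.1,"offset":[0,0,0],"yaw":0},{"jaw":0.1,"offset":[0,0,0],"yaw":0},{"jaw":0.1,"offset":[0,0,0],"yaw":0}], force=20)

```text
t: 6.15
tcp_pos: [481.3, -137.4, 76.1]
tool_rot: [[0.818, 0.575, -0.001], [0.575, -0.818, 0.001], [0.0, -0.001, -1.0]]
wrist_force: [-2.9, 3.6, 5.7]
width: 0.41
grasp_force: 20.0
```

The cap is gripped at 38.5 mm. Now I twist it anticlockwise, which is negative yaw.

Call:
servo_tool(plan=[{"jaw":0.1,"offset":[0,0,0],"yaw":-7},{"jaw":0.1,"offset":[0,0,0],"yaw":-14},{"jaw":0.1,"offset":[0,0,0],"yaw":-21},{"jaw":0.1,"offset":[0,0,0],"yaw":-28},{"jaw":0.1,"offset":[0,0,0],"yaw":-35},{"jaw":0.1,"offset":[0,0,0],"yaw":-42},{"jaw":0.1,"offset":[0,0,0],"yaw":-42}])

```text
t: 6.85
tcp_pos: [481.0, -137.3, 76.1]
tool_rot: [[0.218, 0.976, -0.001], [0.976, -0.218, 0.001], [0.001, -0.001, -1.0]]
wrist_force: [-3.2, 5.6, 6.9]
width: 0.408
grasp_force: 20.0
```

Call:
servo_tool(plan=[{"jaw":0.1,"offset":[0,0,0],"yaw":-7},{"jaw":0.1,"offset":[0,0,0],"yaw":-14},{"jaw":0.1,"offset":[0,0,0],"yaw":-21},{"jaw":0.1,"offset":[0,0,0],"yaw":-28},{"jaw":0.1,"offset":[0,0,0],"yaw":-34},{"jaw":0.1,"offset":[0,0,0],"yaw":-34}])

```text
t: 7.45
tcp_pos: [480.8, -137.3, 76.1]
tool_rot: [[-0.364, 0.931, -0.001], [0.931, 0.364, 0.001], [0.002, -0.001, -1.0]]
wrist_force: [-5.2, 4.8, 8.6]
width: 0.408
grasp_force: 20.0
```

```bash
python3 - <<'E'
from h import *
to(562,-111.5,150,-71)
p,_=bot.camera("side"); q,_=bot.camera("wrist")
a=cv2.resize(p[150:320,220:420],(400,340),interpolation=2); b=cv2.resize(q,(400,300))
im=np.zeros((340,800,3),np.uint8); im[:340,:400]=a; im[:300,400:]=b; cv2.imwrite("pics/m4.png",im)
E
```

```text
t 7.45 tcp [ 480.8 -137.3   76.1] ydir 21.3 w 0.408 gf 20.000364271108992 F [-5.2  4.8  8.6] q [-0.22  0.31  0.43  2.12 -0.19  0.75  0.71]
offset cm [-0.54  8.5  -7.39] yaw 92.3
```

View pics/m4.png

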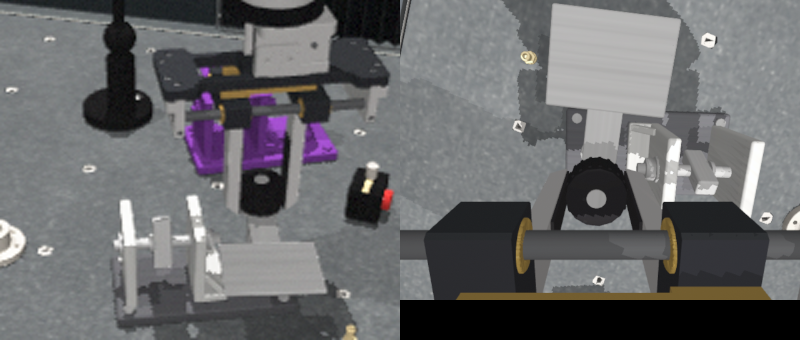

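The cover has swung left (upper middle in the wrist view), and the gap and the leaning bolt head are exposed. Next I release the cap and lift.

Call:
servo_tool(plan=[{"jaw":0.8,"offset":[0,0,0],"yaw":0},{"jaw":0.8,"offset":[0,0,0],"yaw":0},{"jaw":0.8,"offset":[0,0,0],"yaw":0},{"jaw":0.8,"offset":[0,0,-2],"yaw":0},{"jaw":0.8,"offset":[0,0,-5],"yaw":0},{"jaw":0.8,"offset":[0,0,-7.5],"yaw":0},{"jaw":0.8,"offset":[0,0,-7.5],"yaw":0}])

```text
t: 8.25
tcp_pos: [483.2, -138.4, 153.8]
tool_rot: [[-0.36, 0.933, 0.005], [0.933, 0.36, -0.0], [-0.002, 0.004, -1.0]]
wrist_force: [0.1, 0.2, 0.1]
width: 0.798
grasp_force: 0.0
```

Call:
servo_tool(plan=[{"jaw":0.8,"offset":[-0.5,8.5,0],"yaw":45},{"jaw":0.8,"offset":[-0.5,8.5,0],"yaw":45},{"jaw":0.8,"offset":[-0.5,8.5,0],"yaw":45},{"jaw":0.8,"offset":[-0.5,8.5,0],"yaw":45},{"jaw":0.8,"offset":[-0.5,8.5,0],"yaw":45},{"jaw":0.8,"offset":[-0.5,8.5,0],"yaw":45}])

```text
t: 8.85
tcp_pos: [562.4, -112.0, 150.1]
tool_rot: [[0.41, 0.912, -0.001], [0.912, -0.41, -0.001], [-0.001, -0.001, -1.0]]
wrist_force: [-0.4, -0.1, 0.4]
width: 0.801
grasp_force: 0.0
```

Call:
servo_tool(plan=[{"jaw":0.8,"offset":[0,0,0],"yaw":47},{"jaw":0.8,"offset":[0,0,0],"yaw":47},{"jaw":0.8,"offset":[0,0,0],"yaw":47},{"jaw":0.8,"offset":[0,0,0],"yaw":47},{"jaw":0.8,"offset":[0,0,0],"yaw":47},{"jaw":0.8,"offset":[0,0,0],"yaw":47},{"jaw":0.8,"offset":[0,0,0],"yaw":47}])

```text
t: 9.55
tcp_pos: [562.4, -112.0, 150.3]
tool_rot: [[0.945, 0.326, -0.001], [0.326, -0.945, -0.001], [-0.001, 0.0, -1.0]]
wrist_force: [-0.1, 1.2, -0.8]
width: 0.8
grasp_force: 0.0
```

```bash
python3 - <<'E'
from h import *
to(562,-111.5,15,-71)
c=bot.camera_params("wrist"); p,d=bot.camera("wrist"); cv2.imwrite("pics/w5.png",p); W=cloud(d,c); np.save("W5.npy",W)
z=W[...,2]; near=np.hypot(W[...,0]-562,W[...,1]+111.5)
a=np.radians(19); L=(W[...,:2]-[562,-111.5])@np.array([[np.cos(a),-np.sin(a)],[np.sin(a),np.cos(a)]])
m=(near<75)&(z>80)&(z<88)
k,l,s,ce=cv2.connectedComponentsWithStats(m.astype(np.uint8))
for i in range(1,k):
    if s[i,4]>60:
        q=W[l==i]; r=cv2.minAreaRect(q[:,:2].astype(np.float32)); print("upright top",len(q),np.round(r[0],1),np.round(r[1],1),round(r[2],1),q[:,2].mean().round(1),L[l==i].mean(0).round(1))
m=(abs(L[...,0])<14)&(abs(L[...,1])<25)&(z>45)&(z<82)
q=np.c_[L[m],z[m]]; print("head",len(q),np.percentile(q,[2,50,98],axis=0).round(1).tolist())
E
```

```text
t 9.55 tcp [ 562.4 -112.   150.3] ydir -71.0 w 0.8 gf 0.0 F [-0.1  1.2 -0.8] q [-0.53  0.39  0.79  1.91 -0.33  0.98 -0.84]
offset cm [-1.000e-02 -6.000e-02  1.353e+01] yaw 0.0
upright top 1746 [ 589.1 -100.3] [ 9.9 63.5] 19.1 85.0 [29.6  1.6]
upright top 263 [ 562.4 -114.7] [16.   8.9] 19.0 81.2 [-0.7 -2.4]
upright top 1579 [ 532.9 -120.1] [10.4 63.6] 19.3 84.8 [-29.8   1.4]
head 1174 [[-12.0, -10.9, 47.8], [2.5, 0.7, 72.0], [12.8, 13.0, 81.7]]
```

View pics/w5.png

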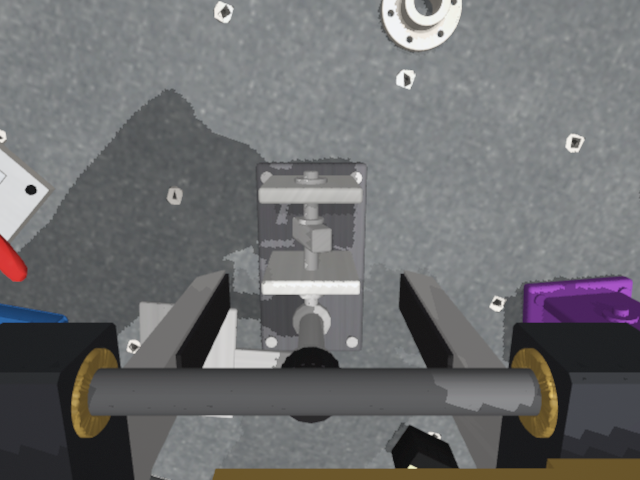

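The two upright tops sit ±29.7 mm from the gap centre at z≈85, so the gap centre is (561,−110) with yaw 19°. The head's top leans right at pixel (320,238). Next I descend with the jaws open.

Call:
servo_tool(plan=[{"jaw":0.8,"offset":[-0.1,-0.2,0],"yaw":0},{"jaw":0.8,"offset":[-0.1,-0.2,3],"yaw":0},{"jaw":0.8,"offset":[-0.1,-0.2,6],"yaw":0},{"jaw":0.8,"offset":[-0.1,-0.2,9],"yaw":0},{"jaw":0.8,"offset":[-0.1,-0.2,11],"yaw":0},{"jaw":0.8,"offset":[-0.1,-0.2,13],"yaw":0},{"jaw":0.8,"offset":[-0.1,-0.2,13.5],"yaw":0},{"jaw":0.8,"offset":[-0.1,-0.2,13.5],"yaw":0}])

```text
t: 10.4
tcp_pos: [560.5, -110.7, 15.7]
tool_rot: [[0.945, 0.328, -0.001], [0.328, -0.945, -0.0], [-0.001, -0.0, -1.0]]
wrist_force: [-0.4, -0.7, 0.9]
width: 0.797
grasp_force: 0.0
```

```bash
python3 -c "
from h import *
to(561.3,-110.5,15,-71)"
```

```text
t 10.4 tcp [ 560.5 -110.7   15.7] ydir -70.9 w 0.797 gf 0.0 F [-0.4 -0.7  0.9] q [-0.41  0.57  0.64  2.   -0.5   0.73 -0.7 ]
offset cm [0.08 0.01 0.07] yaw 0.1
```

Call:
servo_tool(plan=[{"jaw":0,"offset":[0,0,0],"yaw":0},{"jaw":0,"offset":[0,0,0],"yaw":0},{"jaw":0,"offset":[0,0,0],"yaw":0},{"jaw":0,"offset":[0,0,0],"yaw":0},{"jaw":0,"offset":[0,0,0],"yaw":0},{"jaw":0,"offset":[0,0,0],"yaw":0},{"jaw":0,"offset":[0,0,0],"yaw":0},{"jaw":0,"offset":[0,0,0],"yaw":0}], force=30)

```text
t: 11.2
tcp_pos: [560.7, -110.1, 15.8]
tool_rot: [[0.945, 0.327, -0.001], [0.327, -0.945, 0.0], [-0.0, -0.001, -1.0]]
wrist_force: [-0.6, 2.6, -2.7]
width: 0.155
grasp_force: 3.3
```

Call:
servo_tool(plan=[{"jaw":0,"offset":[0,0,0],"yaw":0},{"jaw":0,"offset":[0,0,0],"yaw":0},{"jaw":0,"offset":[0,0,0],"yaw":0},{"jaw":0,"offset":[0,0,0],"yaw":0},{"jaw":0,"offset":[0,0,0],"yaw":0},{"jaw":0,"offset":[0,0,0],"yaw":0}])

```text
t: 11.8
tcp_pos: [560.8, -110.1, 15.8]
tool_rot: [[0.945, 0.327, -0.001], [0.327, -0.945, 0.0], [-0.0, -0.001, -1.0]]
wrist_force: [-0.7, 4.1, -3.9]
width: 0.148
grasp_force: 30.0
```

```bash
python3 - <<'E'
from h import *
to(561.3,-110.5,15,-71)
p,_=bot.camera("side"); q,_=bot.camera("wrist")
a=cv2.resize(p[150:320,220:420],(400,340),interpolation=2); b=cv2.resize(q[120:420,120:520],(400,300))
im=np.zeros((340,800,3),np.uint8); im[:340,:400]=a; im[:300,400:]=b; cv2.imwrite("pics/m6.png",im)
E
```

```text
t 11.8 tcp [ 560.8 -110.1   15.8] ydir -70.9 w 0.148 gf 29.998856484889984 F [-0.7  4.1 -3.9] q [-0.41  0.56  0.64  2.   -0.5   0.73 -0.7 ]
offset cm [0.04 0.05 0.08] yaw 0.1
```

View pics/m6.png

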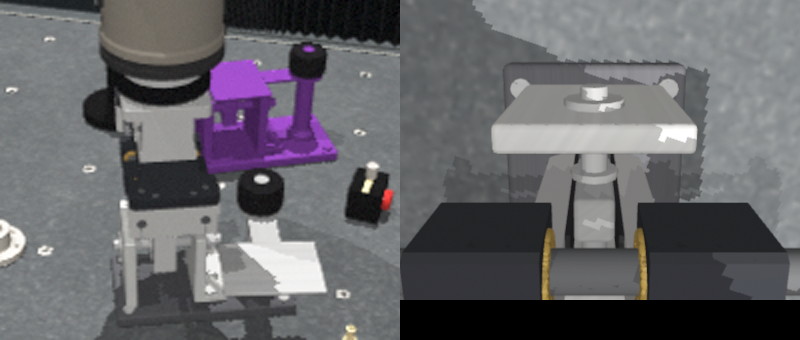

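The jaw reads 13.9 mm, equal to the head's 14 mm width, so the pads lie flush and the head stands upright between the fingers at 30 N. The cover is still clear, so I'm handing in.

```bash
python3 -c "
from rig import bot
print(bot.job_done())"
```

```text
the job is handed in; nothing more can be done
None
```

I handed the job in with the cap turned to about 1.5 rad (estimated from the wrist turn) and the bolt head held upright at 30 N; the hand-in returned no verdict, and nothing loose looked disturbed.

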